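# Pull the spray cabinet's sash down with the hook pole

## Task

Close the sloping sash of the small spray cabinet with the hook pole: take the pole with the plain down-turned hook from the tool rack, hook it into the steel ring high on the sash and pull the sash down its slope until it is fully closed, keeping the hook in the ring until it is. Then lift the hook out and lay the pole back in the notches where it lay.

Things in the scene. Friction and masses are not known exactly. Their poses are not given: they have to be found in the camera images.
- hook_pole: Steel rod 12 mm thick, level in a rack's V notches (37 wide, 20 deep) at y = -85, +85 mm, 90 mm above the bench; square wooden grip 24 x 24 x 110 mm; 0.2 kg, balanced at the grip. Origin: grip centre on the rod's axis. y along the rod: hook at y = -170, tail end +149; z up. Free below the grip to the 12 mm base. Two tools with like grips but paddle and T ends lie parallel, 110 mm apart.
- hook_tip (a point): Lowest point of the hook, a straight steel pin 10 mm thick bent square down at the rod's end: 45 mm below the rod's axis, 170 mm from the grip's centre. Axes as the pole's.
- pull_ring (a point): Centre of a level steel ring, hole facing up, 50 mm inside, 66 outside, bar 8, on a post (its -y side) near the sash's upper edge; about 260 mm high when the sash is up; 60 mm free below. Axes: z up, y level to the cabinet's low front. It slides down at 45 degrees, along +y and -z alike. Grey cabinet: 300 wide, 280 deep, 260 high behind, 60 in front; flat top 80 deep, then the slope, clear.
- sash (a joint): Travel of the sheet-metal sash down its 45 degree slope, m: 0 fully up (open), 0.12 at its lower stop (closed); starts between 0 and 0.03. It stays where it is left and needs about 3 to 6 N, pulled level, to move.

How it is judged (in metres and radians):
On the way, in this order (a step that is already met when the one before it is completed fails the run):
1. the hook is in the ring while the sash is still up (horizontal distance between hook_tip and pull_ring below 0.027 m and z of hook_tip in the frame of pull_ring between -0.05 and -0.006 m and value of joint sash below 0.06 m), for 0.1 s.
2. the sash has been pulled down to closed with the hook still in the ring (horizontal distance between hook_tip and pull_ring below 0.027 m and z of hook_tip in the frame of pull_ring between -0.05 and -0.006 m and value of joint sash above 0.108 m), for 0.1 s.
At the end, for the whole second after the job is handed in: The sash is closed (within 12 mm of its lower stop), and the hook pole lies at rest in the notches it came from, its grip within 30 mm and its hook tip within 35 mm of where they were, released (value of joint sash above 0.108 m and distance of hook_pole from where it was at the start of the episode below 0.03 m and distance of hook_tip from where it was at the start of the episode below 0.035 m and linear speed of hook_pole below 0.03 m/s); the robot touches nothing.
It also fails if it takes over 48 s, if anything falls off the work surface, if the arm or the gripper's body presses on something with over 40 N, if the wrist force passes 120 N, or if a joint passes its speed limit or range.

## Robot

A 6-joint arm with a two-finger parallel gripper is mounted at the origin on the work surface. World frame = base frame: x ahead of the robot, y to its left, z up, the work surface at z = 0. Lengths are in m, angles in degrees, forces in N, time in s.
With the tool pointing down it reaches from about 0.35 to 0.875 m from the base axis. Payload 4.2 kg.
Tool frame: the origin (TCP) lies where the fingers leave the gripper's body, on its centre line; the fingertips stand 70 mm ahead of it and the grasp point (between the pads) lies 51 mm ahead of it; z points along the fingers, y is the direction in which the jaws open and shut (so a half turn about z gives the same grasp; the last joint's range is limited). The gripper opens to 87 mm and grips with 3 to 60 N. Pads are 19 mm wide; open, the fingers measure 117 mm over their backs; the gripper's body (75 mm by 190 mm) begins 51 mm behind the grasp point.
Start: joints at [83.457, 22.042, 0.453, 0, -68.411, -14.817], TCP at [0.228, 0.582, 0.292] pointing down, gripper open.
Joint ranges: [-179.83, 179.83], [-69.29, 118.12], [-61.27, 80.66], [-181.25, 117.63], [-171.15, -9.14], [-177.46, 177.46]. Speed limits (degrees/s): [159.86, 159.86, 180, 180, 180, 180].

## Interface

Orientations are given as a 3x3 rotation matrix whose columns are the frame's x, y, z axes.
In Python, from station import sense, cams, job gives the robot as it stands. The module is installed in compiled form; this text tells all that it offers.
- The arm moves only by the shell command python3 -m handwheel 'ROWS'. ROWS is JSON, a list of rows, each a list of 5 numbers: the shift along the tool's x, y, z in cm, then the turn about the tool's z in degrees, then the opening, from 0 (shut) to 1 (fully open). A call has 1 to 10 rows; each row shifts and turns the commanded pose from where the row before left it, along the tool's axes as they then stand; what a row does not reach is not made up. A row lasts 1/8 s, in which the tool goes at most 62.5 mm and 10.7 degrees, less where a joint would pass 70% of its speed; a pose out of reach is approached as far as the arm can. A call with a gripper value outside its range is refused whole. The fingers move at their own pace and stop on an object; the grip force is fixed at half the most. Time passes only in rows, so rows that do not move let the fingers close. It gives the time, the measured TCP pose, the force and the opening at its end, in the units of the state.
- sense(): the state, without advancing time (a new reading comes with each control period).
- cams.capture(name): name is "side" or "top" or "wrist"; returns the picture (400x640x3 uint8, red, green, blue); there is no depth.
- cams.camera_params(name): a dict with "fx", "fy", "cx", "cy" (pixels), "origin" and "rotation" of the camera in the world. Camera axes: x right, y down, z forward; pixel columns grow to the right and rows downward; lengths in m; the calibration is good to about 2 mm. A picture is of the moment at which its call begins: read the wrist's pose just before it. camera_params takes no time and is no camera call; for the wrist camera it gives the pose at the moment of the call.
- job.finish_job(): hands the job in, once; it reports no verdict.
The state is a dict: "time_s": time; "joints": joint angles; "joint_velocities": joint speeds; "effort": joint torques, N m; "tcp_pos": TCP position; "ee_rot": TCP orientation; "wrist_force": force on the tool from outside, world axes, zero at the start; "moment": the same for the moment, N m; "gripper_width": opening from 0.0 (shut) to 1.0 (fully open).
Only numpy, scipy, OpenCV 4.12 (cv2) and the standard library are available. Lean on these libraries where they do the work, as an engineer would, in place of code of your own. Each camera call takes 0.05 s, during which the arm holds its last target. There are 200 camera calls.

## Working session

There is one attempt and no reset: what is moved stays moved. The work goes in short steps, Python scripts to look and compute and a shell command to move; the robot and the scene stay as the last step left them, time stands still between calls to the robot, and variables do not carry over. Pictures are saved under pics/ and viewed, about 8 in all and at most 12, crops included, and the job is handed in when it is done.

```bash
mkdir -p pics; cat > h.py <<'E'
import numpy as np, cv2
from station import sense, cams, job
def snap(name, fn):
    p=cams.camera_params(name); im=cams.capture(name)
    cv2.imwrite('pics/'+fn, cv2.cvtColor(np.ascontiguousarray(im),cv2.COLOR_RGB2BGR)); return im,p
def ray(p,u,v):
    d=np.array([(u-p['cx'])/p['fx'],(v-p['cy'])/p['fy'],1.]); return np.array(p['origin']),np.array(p['rotation'])@d
def onz(p,u,v,z):
    o,d=ray(p,u,v); return o+d*(z-o[2])/d[2]
def tri(p1,a,p2,b):
    o1,d1=ray(p1,*a);o2,d2=ray(p2,*b)
    s=np.linalg.lstsq(np.c_[d1,-d2],o2-o1,rcond=None)[0]
    A=o1+d1*s[0];B=o2+d2*s[1]; return (A+B)/2,np.linalg.norm(A-B)
def proj(p,P):
    c=np.array(p['rotation']).T@(np.array(P)-p['origin']); return p['fx']*c[0]/c[2]+p['cx'],p['fy']*c[1]/c[2]+p['cy']
E
python3 - <<'E'
from h import *
np.set_printoptions(precision=4,suppress=True)
for n in('top','side'):
    im,p=snap(n,n+'1.png'); print(n,p)
s=sense();print(s['ee_rot'],s['tcp_pos'],s['time_s'])
E
```

```text
top {'fx': 370.0800212146982, 'fy': 370.0800212146982, 'cx': 321.6575329918606, 'cy': 194.87237440579491, 'origin': array([ 0.4118, -0.0021,  1.0177]), 'rotation': array([[-0.0298, -0.9927,  0.1168],
       [-0.9995,  0.0313,  0.011 ],
       [-0.0146, -0.1164, -0.9931]])}
side {'fx': 405.72852837831454, 'fy': 405.72852837831454, 'cx': 322.3855964938815, 'cy': 200.3323238070842, 'origin': array([1.1117, 0.0946, 0.6934]), 'rotation': array([[-0.1563,  0.6427, -0.75  ],
       [ 0.9875,  0.1165, -0.106 ],
       [ 0.0192, -0.7572, -0.6529]])}
[[ 0.9312 -0.3644 -0.0006]
 [-0.3644 -0.9312 -0.0019]
 [ 0.0001  0.002  -1.    ]] [0.2275 0.5817 0.2913] 0.1
```

View pics/top1.png

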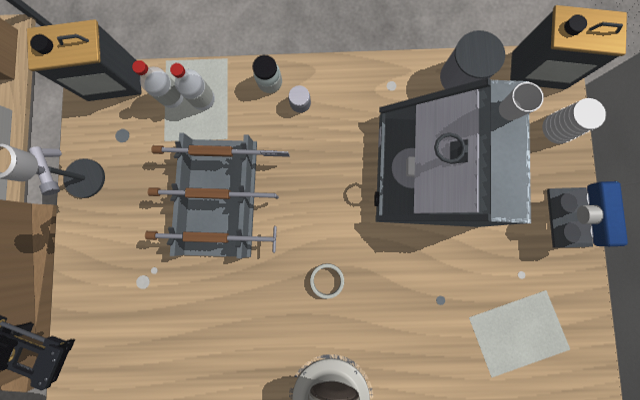

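View pics/side1.png

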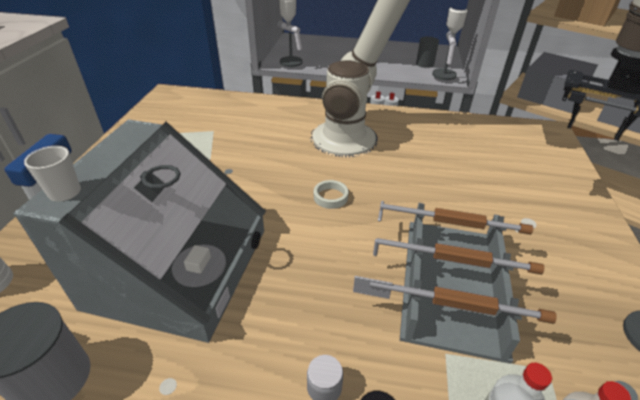

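Top view: hook pole is the middle tool (grip about (207,193), hook end (278,196)). The ring is at (451,149). Side view: middle tool's hook at (376,247), ring at (160,177). Next I'll measure them and zoom in.

```bash
python3 - <<'E'
from h import *
np.set_printoptions(precision=4,suppress=True)
P={n:cams.camera_params(n) for n in('top','side')}
I={n:cv2.imread(f'pics/{n}1.png') for n in P}
c={}
for n,(x0,y0,x1,y1) in dict(top=(180,175,240,210),side=(430,235,500,275)).items():
    hsv=cv2.cvtColor(I[n],cv2.COLOR_BGR2HSV); m=cv2.inRange(hsv,(4,110,50),(14,255,220))
    k=np.zeros_like(m);k[y0:y1,x0:x1]=m[y0:y1,x0:x1]
    _,_,st,ce=cv2.connectedComponentsWithStats(k); i=1+np.argmax(st[1:,4]); print(n,st[i],ce[i]); c[n]=ce[i]
print('grip',onz(P['top'],*c['top'],.1),tri(P['top'],c['top'],P['side'],c['side']))
print('tail',onz(P['top'],155,191,.09),'hook end',onz(P['top'],278,196,.09))
print('hooktip',onz(P['side'],377,254,.045))
print('ring',tri(P['top'],(451,149),P['side'],(160,177)))
for uv in((527,221),(528,82),(379,220),(382,107)):print(uv,onz(P['top'],*uv,.26 if uv[0]>400 else .06))
a=cv2.resize(I['top'][110:190,400:500],None,fx=4,fy=4,interpolation=2)
b=cv2.resize(I['side'][140:220,110:210],None,fx=4,fy=4,interpolation=2)
d=cv2.resize(I['top'][155:230,140:290],(800,280)) [:,:800]
e=cv2.resize(I['side'][225:285,360:560],(800,240))
cv2.imwrite('pics/c1.png',np.vstack([np.hstack([a,b]),d]))
E
```

```text
top [185 188  45  11 379] [206.8892 193.0607]
side [434 244  58  23 787] [462.9263 255.0724]
grip [0.5334 0.2959 0.1   ] (array([0.5345, 0.2979, 0.0914]), np.float64(0.0014848199890282092))
tail [0.5442 0.4318 0.09  ] hook end [0.5215 0.1186 0.09  ]
hooktip [0.519  0.1312 0.045 ]
ring (array([ 0.5911, -0.2698,  0.2499]), np.float64(0.0012447728925916398))
(527, 221) [ 0.4345 -0.4085  0.26  ]
(528, 82) [ 0.728  -0.4382  0.26  ]
(379, 220) [ 0.4545 -0.1374  0.06  ]
(382, 107) [ 0.7558 -0.1598  0.06  ]
```

View pics/c1.png

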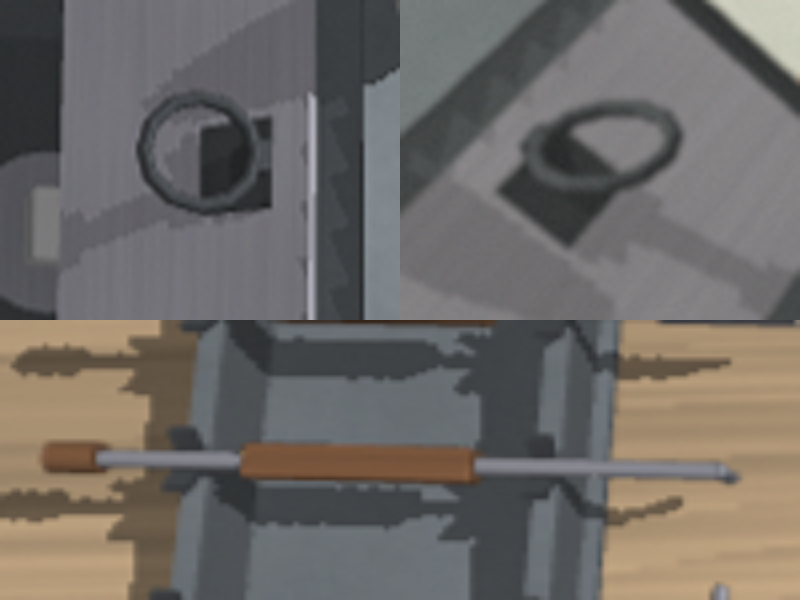

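```bash
cat >> h.py <<'E'
def go(target,xdir):
    "shift in tool cm and turn (deg) about tool z to bring TCP to target with tool x along xdir (level); shift in current axes and in turned axes"
    s=sense();R=np.array(s['ee_rot']);d=np.array(target)-s['tcp_pos']
    x=np.array([*xdir,0.]);x/=np.linalg.norm(x); l=R.T@x
    z=np.array([0,0,-1.]);R2=np.c_[x,np.cross(z,x),z]
    print('turn',np.degrees(np.arctan2(l[1],l[0])),'shift now',R.T@d*100,'after turn',R2.T@d*100,'tcp',s['tcp_pos'],'F',s['wrist_force'],'w',s['gripper_width'],'t',s['time_s'])
E
python3 - <<'E'
from h import *
np.set_printoptions(precision=4,suppress=True)
P={n:cams.camera_params(n) for n in('top','side')}
t=onz(P['top'],148,191.7,.09);h=onz(P['top'],278.2,196.5,.09)
print(t,h,(t+h)/2,np.linalg.norm(t-h))
d=(t-h)/np.linalg.norm(t-h);print('dir',d,'grip from ends',h+d*.175,t-d*.149)
print('ring',tri(P['top'],(449.6,147.9),P['side'],(160.9,176.5)))
go([.534,.297,.141],-d[:2])
E
python3 -m handwheel '[[0,0,0,10.5,1]]'
```

```text
[0.5429 0.4496 0.09  ] [0.5202 0.1181 0.09  ] [0.5316 0.2839 0.09  ] 0.33230706248142555
dir [0.0683 0.9977 0.    ] grip from ends [0.5322 0.2927 0.09  ] [0.5327 0.301  0.09  ]
ring (array([ 0.593 , -0.2662,  0.2528]), np.float64(0.0016758560530618601))
turn 72.54906943277325 shift now [38.917  15.3118 15.0609] after turn [ 26.3075 -32.5265  15.0252] tcp [0.2275 0.5817 0.2913] F [ 0.6579 -0.9317 -0.1948] w 0.9997100584708601 t 0.1
time_s: 0.22
tcp_pos: [0.2275, 0.5818, 0.2915]
ee_rot: [[0.847, -0.532, -0.0], [-0.532, -0.847, -0.001], [0.0, 0.001, -1.0]]
wrist_force: [0.1, -0.6, -0.3]
gripper_width: 0.998
```

```bash
python3 -m handwheel '[[0,0,0,10.3,1],[0,0,0,10.3,1],[0,0,0,10.3,1],[0,0,0,10.3,1],[0,0,0,10.3,1],[0,0,0,10.5,1]]'; python3 -m handwheel '[[2.9,-3.6,0,0,1],[2.9,-3.6,0,0,1],[2.9,-3.6,0,0,1],[2.9,-3.6,0,0,1],[2.9,-3.6,0,0,1],[2.9,-3.6,0,0,1],[2.9,-3.6,1,0,1],[2.9,-3.6,1,0,1],[2.9,-3.6,1,0,1],[0,0,3,0,1]]'
python3 - <<'E'
from h import *
np.set_printoptions(precision=4,suppress=True)
go([.5335,.297,.141],[-.0683,-.9977])
im,p=snap('wrist','w1.png');print(proj(p,[.5335,.297,.09]),proj(p,[.5219,.1274,.09]))
E
```

```text
time_s: 0.98
tcp_pos: [0.2275, 0.5818, 0.2916]
ee_rot: [[-0.073, -0.997, -0.0], [-0.997, 0.073, -0.001], [0.001, 0.0, -1.0]]
wrist_force: [0.1, 0.6, -0.0]
gripper_width: 1.0
time_s: 2.22
tcp_pos: [0.5358, 0.298, 0.2326]
ee_rot: [[-0.071, -0.997, 0.003], [-0.997, 0.071, 0.002], [-0.002, -0.002, -1.0]]
wrist_force: [0.2, 0.0, -0.3]
gripper_width: 0.998
turn -0.18025047173367353 shift now [0.1302 0.2433 9.1554] after turn [0.1135 0.2216 9.1562] tcp [0.5358 0.298  0.2326] F [ 0.2481  0.0065 -0.2754] w 0.9975254717857002 t 2.225
(np.float64(323.1292894674258), np.float64(204.68917086257707)) (np.float64(323.1717274016429), np.float64(-45.58325006012069))
```

View pics/w1.png

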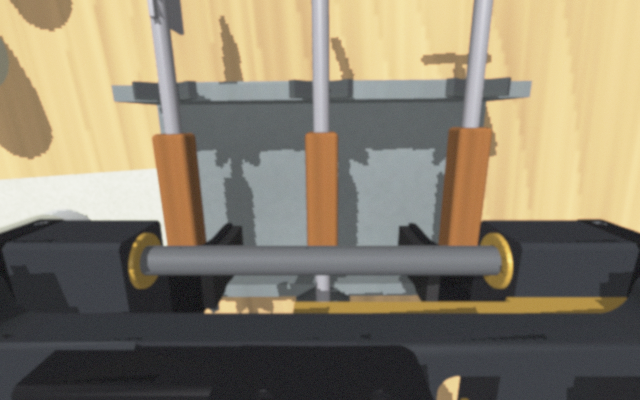

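The middle pole is centred between the jaws (column 321, predicted 323), with the grip's hook-side end at row 132. I'll descend and grip.

```bash
python3 -m handwheel '[[0.1,0.2,3.05,0,1],[0,0,3.05,0,1],[0,0,3.05,0,1],[0,0,0,0,1],[0,0,0,0,0],[0,0,0,0,0],[0,0,0,0,0],[0,0,0,0,0],[0,0,0,0,0],[0,0,0,0,0]]'; python3 -m handwheel '[[0,0,-3,0,0],[0,0,-3,0,0],[0,0,-4,0,0],[0,0,-5,0,0],[0,0,-4,0,0],[0,0,-2,0,0],[0,0,0,0,0]]'
python3 - <<'E'
from h import *
np.set_printoptions(precision=4,suppress=True)
s=sense();print(s['tcp_pos'],s['wrist_force'],s['gripper_width'],s['moment'],s['time_s'])
T=np.array(s['tcp_pos']);z=T[2]-.051;R=np.array(s['ee_rot'])
im,p=snap('side','s2.png');tip=T+R[:,0]*.17+R[:,2]*.096
im2,p2=snap('top','t2.png')
print('pred tip',tip,proj(p,tip),proj(p2,tip),'rodend',proj(p,tip-.045*R[:,2]),proj(p2,tip-.045*R[:,2]))
f=lambda n,c:cv2.resize(cv2.imread('pics/'+n)[max(c[1]-40,0):max(c[1]-40,0)+80,c[0]-66:c[0]+66],(528,320))
a=[int(v) for v in proj(p,tip)];b=[int(v) for v in proj(p2,tip)]
print(a,b);cv2.imwrite('pics/c2.png',np.vstack([f('s2.png',a),f('t2.png',b)])[:600])
E
```

```text
time_s: 3.52
tcp_pos: [0.5312, 0.299, 0.1408]
ee_rot: [[-0.067, -0.998, -0.0], [-0.998, 0.067, -0.0], [0.0, 0.0, -1.0]]
wrist_force: [1.0, -0.3, 1.2]
gripper_width: 0.399
time_s: 4.4
tcp_pos: [0.5313, 0.2992, 0.3518]
ee_rot: [[-0.067, -0.998, 0.002], [-0.998, 0.067, 0.002], [-0.002, -0.002, -1.0]]
wrist_force: [-0.2, 0.5, -3.2]
gripper_width: 0.268
[0.5313 0.2992 0.3518] [-0.1561  0.5158 -3.2342] 0.2678212439902813 [0.0976 0.0009 0.0218] 4.4
pred tip [0.5201 0.1298 0.2555] (np.float64(388.7760205062179), np.float64(175.43251285636697)) (np.float64(262.19693585045076), np.float64(187.85190147769558)) rodend (np.float64(392.02509218365554), np.float64(154.5049139990025)) (np.float64(258.25244683802663), np.float64(184.78924369514834))
[388, 175] [262, 187]
```

View pics/c2.png

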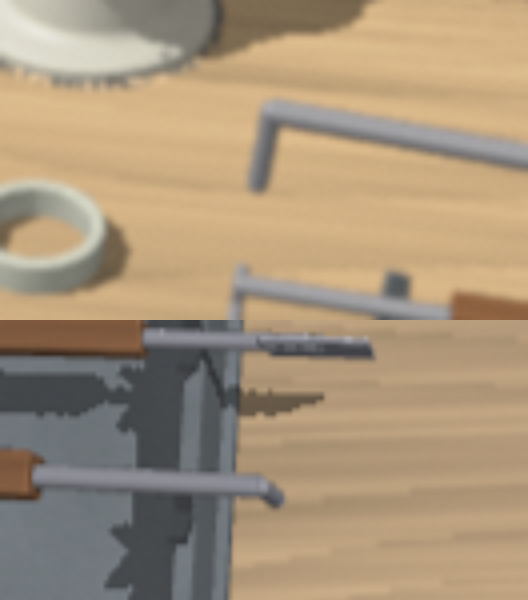

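```bash
python3 - <<'E'
from h import *
np.set_printoptions(precision=4,suppress=True)
P={n:cams.camera_params(n) for n in('top','side')}
T=tri(P['top'],(265,191),P['side'],(386.6,180.7));C=tri(P['top'],(261,188.3),P['side'],(390.2,162.5))
print(T,C)
s=sense();print(np.array(s['ee_rot']).T@(T[0]-s['tcp_pos']),np.array(s['ee_rot']).T@(C[0]-s['tcp_pos']))
a=cv2.imread('pics/s2.png')[90:290,360:600]
cv2.imwrite('pics/c3.png',cv2.resize(a,(720,600),interpolation=2))
E
```

```text
(array([0.5154, 0.1271, 0.2395]), np.float64(0.0010172059856359964)) (array([0.5157, 0.1284, 0.2804]), np.float64(0.001094111598078765))
[0.172  0.0033 0.1097] [0.1708 0.0032 0.0688]
```

View pics/c3.png

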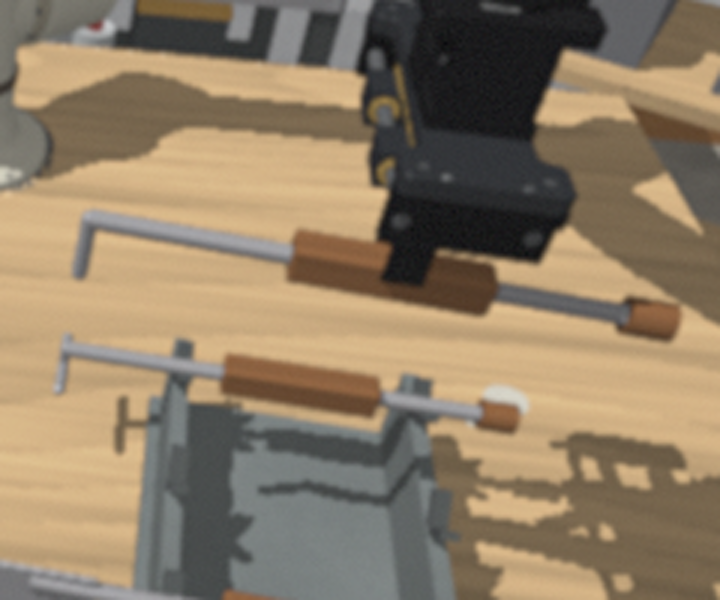

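The hook hangs level in the gripper, tip about 110 mm below the TCP (the pole sits 14 mm low in the jaws, because they were still closing when I lifted). The grip looks sound. Next: raise and cross to above the ring.

```bash
python3 -m handwheel '[[0,0,-2.3,0,0],[0,0,-2.3,0,0]]'; python3 - <<'E'
from h import *
np.set_printoptions(precision=4,suppress=True)
s=sense();R=np.array(s['ee_rot']);off=np.array([.172,.0033,.1097])
go(np.array([.593,-.2662,.287])-R@off,R[:2,0])
E
```

```text
time_s: 4.75
tcp_pos: [0.5309, 0.2988, 0.3945]
ee_rot: [[-0.067, -0.998, -0.004], [-0.998, 0.067, -0.003], [0.004, 0.004, -1.0]]
wrist_force: [-0.3, -0.2, -2.4]
gripper_width: 0.267
turn -0.0007991705968548381 shift now [ 38.71   -10.3837  -0.0599] after turn [ 38.7097 -10.3838  -0.1567] tcp [0.5309 0.2988 0.3945] F [-0.2585 -0.2363 -2.42  ] w 0.26684051343925247 t 4.75
```

```bash
python3 -m handwheel '[[2.7,-0.7,0,0,0],[4.5,-1.2,0,0,0],[4.5,-1.2,0,0,0],[4.5,-1.2,0,0,0],[4.5,-1.2,0,0,0],[4.5,-1.2,0,0,0],[4.5,-1.2,0,0,0],[4.5,-1.2,0,0,0],[3,-0.9,0,0,0],[1.5,-0.4,0,0,0]]'; python3 -m handwheel '[[0,0,0,0,0],[0,0,0,0,0]]'; python3 - <<'E'
from h import *
np.set_printoptions(precision=4,suppress=True)
s=sense();R=np.array(s['ee_rot']);off=np.array([.172,.0033,.1097])
go(np.array([.593,-.2662,.228])-R@off,R[:2,0])
snap('side','s3.png');snap('top','t3.png')
f=lambda n,x,y:cv2.resize(cv2.imread('pics/'+n)[y:y+75,x:x+160],(640,300),interpolation=2)
cv2.imwrite('pics/c4.png',np.vstack([f('s3.png',100,130),f('t3.png',370,110)]))
E
```

```text
time_s: 6.0
tcp_pos: [0.6088, -0.0956, 0.3942]
ee_rot: [[-0.069, -0.998, -0.004], [-0.998, 0.069, 0.0], [0.0, 0.004, -1.0]]
wrist_force: [-0.3, 0.4, -2.4]
gripper_width: 0.269
time_s: 6.25
tcp_pos: [0.6088, -0.0932, 0.3962]
ee_rot: [[-0.066, -0.998, -0.001], [-0.998, 0.066, 0.0], [-0.0, 0.001, -1.0]]
wrist_force: [-0.1, 0.4, -2.8]
gripper_width: 0.268
turn 1.5635533620497374e-05 shift now [0.1684 0.0849 5.846 ] after turn [0.1668 0.0907 5.846 ] tcp [ 0.6088 -0.0932  0.3962] F [-0.1164  0.3652 -2.8236] w 0.2677836298917042 t 6.25
```

View pics/c4.png

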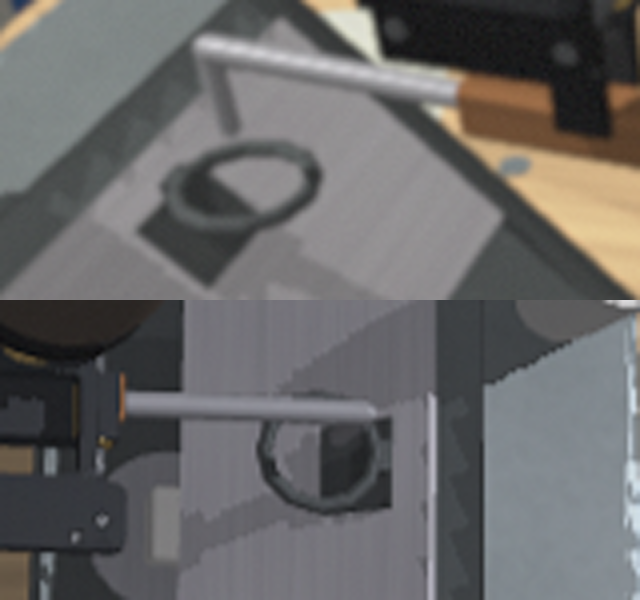

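```bash
python3 - <<'E'
from h import *
np.set_printoptions(precision=4,suppress=True)
P={n:cams.camera_params(n) for n in('top','side')}
s=sense();R=np.array(s['ee_rot']);T=np.array(s['tcp_pos'])
e=T+R@[.172,.0033,.1097]
print('pred',e,[proj(P[n],e) for n in P],[proj(P[n],e+[0,0,.045]) for n in P])
print('side ray at z',onz(P['side'],158.5,162.5,e[2]))
for z in(.287,.332):print('top',onz(P['top'],463,138.3,z))
print('corner',tri(P['top'],(463,138),P['side'],(151.5,142)))
print('ring again',tri(P['top'],(370+321/4,110+152/4),P['side'],(100+242/4,130+186/4)))
E
```

```text
pred [ 0.5942 -0.2644  0.287 ] [(np.float64(454.64953483988575), np.float64(143.02882027910627)), (np.float64(157.26168623785333), np.float64(161.2246883612799))] [(np.float64(462.79886008446033), np.float64(136.94420707105905)), (np.float64(150.46477461667376), np.float64(138.61228627260158))]
side ray at z [ 0.5973 -0.2607  0.287 ]
top [ 0.6034 -0.2818  0.287 ]
top [ 0.5916 -0.2646  0.332 ]
corner (array([ 0.5935, -0.2661,  0.3252]), np.float64(0.002252206150771454))
ring again (array([ 0.5927, -0.2674,  0.2525]), np.float64(0.0012108442895954873))
```

Side: tip at (158.5,163), over the ring's hole. It agrees with the ring position to a few mm, so I'll lower it in.

```bash
python3 -m handwheel '[[0.1,0.1,1.4,0,0],[0,0,1.4,0,0],[0,0,1.4,0,0],[0,0,1.4,0,0],[0,0,0,0,0],[0,0,0,0,0],[0,0,0,0,0]]'; python3 - <<'E'
from h import *
np.set_printoptions(precision=4,suppress=True)
s=sense();print(s['tcp_pos'],s['wrist_force'],s['moment'])
snap('side','s4.png')
cv2.imwrite('pics/c5.png',cv2.resize(cv2.imread('pics/s4.png')[120:220,80:280],(800,400),interpolation=2))
E
```

```text
time_s: 7.22
tcp_pos: [0.6082, -0.0951, 0.3415]
ee_rot: [[-0.067, -0.998, 0.002], [-0.998, 0.067, -0.0], [-0.0, -0.002, -1.0]]
wrist_force: [0.4, 0.3, -2.2]
gripper_width: 0.27
[ 0.6082 -0.0951  0.3415] [ 0.3987  0.3153 -2.1994] [-0.0162 -0.0404  0.0362]
```

View pics/c5.png

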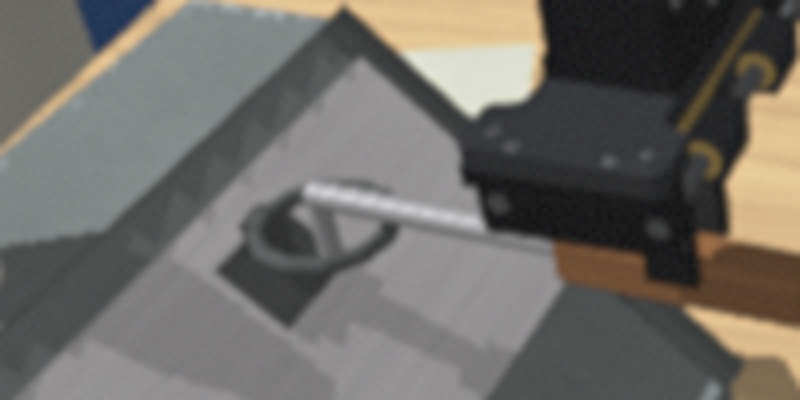

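Hook is down inside the ring (pin at crop (325,240), ring around it). Now pull level to contact, then down the slope.

```bash
python3 -m handwheel '[[-0.6,0,0,0,0],[-0.6,0,0,0,0],[-0.5,0,0,0,0],[-0.5,0,0.4,0,0],[-0.5,0,0.5,0,0],[-0.5,0,0.5,0,0],[-0.5,0,0.5,0,0],[-0.5,0,0.5,0,0],[-0.5,0,0.5,0,0],[0,0,0,0,0]]';python3 - <<'E'
from h import *
np.set_printoptions(precision=4,suppress=True)
s=sense();print(s['tcp_pos'],s['wrist_force'],s['moment'])
snap('side','s5.png')
cv2.imwrite('pics/c6.png',cv2.resize(cv2.imread('pics/s5.png')[120:260,80:330],(750,420),interpolation=2))
E
```

```text
time_s: 8.52
tcp_pos: [0.6109, -0.0488, 0.3112]
ee_rot: [[-0.067, -0.998, -0.001], [-0.998, 0.067, -0.002], [0.002, 0.001, -1.0]]
wrist_force: [0.0, -5.2, -1.3]
gripper_width: 0.272
[ 0.6109 -0.0488  0.3112] [ 0.0125 -5.1535 -1.3357] [-1.3181 -0.1708  0.137 ]
```

View pics/c6.png

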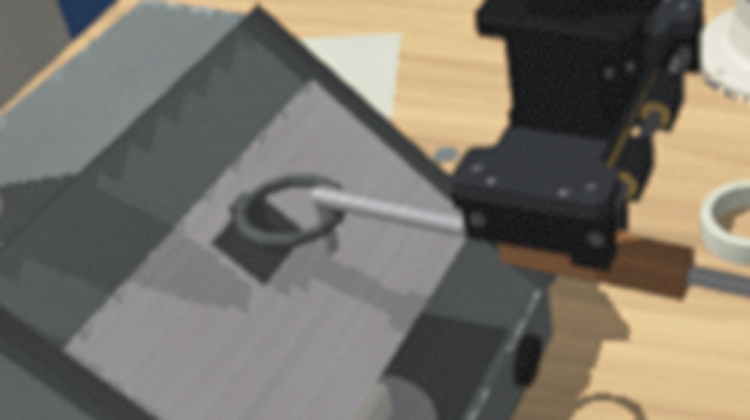

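The sash follows: the ring is at crop (287,210), the pin hangs through its front, and the pull is about 5 N. Continuing.

```bash
python3 -m handwheel '[[-0.5,0,0.4,0,0],[-0.5,0,0.5,0,0],[-0.5,0,0.5,0,0],[-0.5,0,0.5,0,0],[-0.5,0,0.5,0,0],[-0.5,0,0.5,0,0],[-0.5,0,0.5,0,0],[-0.5,0,0.5,0,0]]';python3 -m handwheel '[[-0.4,0,0.3,0,0],[-0.4,0,0.4,0,0]]';python3 -m handwheel '[[-0.4,0,0.3,0,0]]'; python3 - <<'E'
from h import *
np.set_printoptions(precision=4,suppress=True)
s=sense();print(s['tcp_pos'],s['wrist_force'],s['moment'])
snap('side','s6.png');snap('top','t6.png')
f=lambda n,x,y:cv2.resize(cv2.imread('pics/'+n)[y:y+100,x:x+250],(750,300),interpolation=2)
cv2.imwrite('pics/c7.png',np.vstack([f('s6.png',80,150),f('t6.png',300,100)]))
E
```

```text
time_s: 9.57
tcp_pos: [0.6137, -0.0092, 0.2728]
ee_rot: [[-0.067, -0.998, -0.0], [-0.998, 0.067, -0.002], [0.002, 0.0, -1.0]]
wrist_force: [0.2, -5.8, -1.8]
gripper_width: 0.261
time_s: 9.82
tcp_pos: [0.6142, -0.0012, 0.2658]
ee_rot: [[-0.067, -0.998, -0.0], [-0.998, 0.067, -0.002], [0.002, 0.0, -1.0]]
wrist_force: [0.6, -5.6, -3.1]
gripper_width: 0.265
time_s: 9.95
tcp_pos: [0.6141, 0.0018, 0.2626]
ee_rot: [[-0.067, -0.998, -0.002], [-0.998, 0.067, -0.004], [0.004, 0.002, -1.0]]
wrist_force: [0.5, -15.0, -3.8]
gripper_width: 0.27
[0.6141 0.0018 0.2626] [  0.4807 -14.9935  -3.7851] [-4.4878 -0.1702  0.2201]
```

View pics/c7.png

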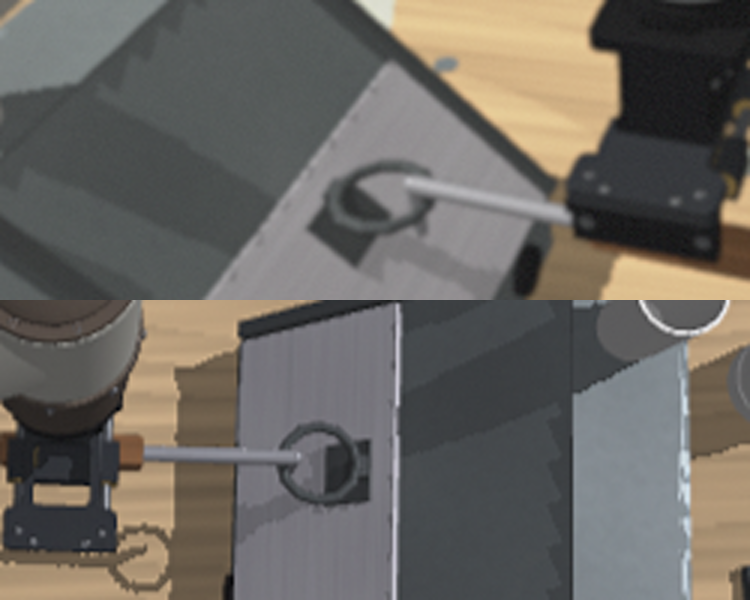

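```bash
python3 -m handwheel '[[-0.15,0,0.1,0,0],[0,0,0,0,0]]'; python3 - <<'E'
from h import *
np.set_printoptions(precision=4,suppress=True)
P={n:cams.camera_params(n) for n in('top','side')}
r,e=tri(P['top'],(406.3,154.3),P['side'],(207.3,215.7));d=r-[.593,-.2665,.2527];print(r,e,d,np.linalg.norm(d))
s=sense();print('tip pred',np.array(s['tcp_pos'])+np.array(s['ee_rot'])@[.172,.0033,.1097],s['wrist_force'])
E
```

```text
time_s: 10.3
tcp_pos: [0.614, 0.002, 0.2616]
ee_rot: [[-0.068, -0.998, -0.003], [-0.998, 0.068, -0.006], [0.006, 0.003, -1.0]]
wrist_force: [0.6, -12.9, -2.7]
gripper_width: 0.271
[ 0.5991 -0.1918  0.1765] 0.001455819061987126 [ 0.0061  0.0747 -0.0762] 0.10685629663556688
tip pred [ 0.5988 -0.17    0.1529] [  0.5556 -12.9347  -2.7397]
```

The sash moved 107 mm and hit a firm stop (13–15 N), so it's closed. The tip is 22 mm off the ring centre and 24 mm below it. Now back off to the ring's centre and lift out.

```bash
python3 -m handwheel '[[0.7,0,0,0,0],[0.8,0,0,0,0],[0.3,0,0,0,0],[0,0,-1.2,0,0],[0,0,-2.5,0,0],[0,0,-3,0,0],[0,0,-4,0,0],[0,0,-3,0,0],[0,0,0,0,0]]'; python3 - <<'E'
from h import *
np.set_printoptions(precision=4,suppress=True)
go([.5313,.2991,.30],[-.067,-.998])
E
```

```text
time_s: 11.42
tcp_pos: [0.6141, -0.0124, 0.4026]
ee_rot: [[-0.067, -0.998, 0.008], [-0.998, 0.067, 0.001], [-0.002, -0.008, -1.0]]
wrist_force: [-0.0, 0.3, -2.7]
gripper_width: 0.271
turn 0.013474729124846534 shift now [-30.5094  10.4234  10.2316] after turn [-30.5252  10.3526  10.2562] tcp [ 0.6141 -0.0124  0.4026] F [-0.0084  0.3343 -2.7248] w 0.2714360229556803 t 11.425
```

```bash
python3 -m handwheel '[[-2.5,0.8,0,0,0],[-4,1.4,0.5,0,0],[-4,1.4,1,0,0],[-4,1.4,1,0,0],[-4,1.4,1,0,0],[-4,1.4,1,0,0],[-4,1.4,1,0,0],[-2.5,0.8,0,0,0],[-1.5,0.4,0,0,0],[0,0,0,0,0]]'; python3 -m handwheel '[[0,0,0,0,0],[0,0,0,0,0]]'; python3 - <<'E'
from h import *
np.set_printoptions(precision=4,suppress=True)
go([.5313,.2991,.30],[-.067,-.998])
s=sense();T=np.array(s['tcp_pos']);R=np.array(s['ee_rot']);tip=T+R@[.172,.0033,.1097];tail=T+R@[-.149,.003,.065]
I=[]
for n in('side','top'):
    im,p=snap(n,n+'7.png');print(n,'tip',proj(p,tip),'corner',proj(p,tip+[0,0,.045]),'tail',proj(p,tail))
a=cv2.resize(cv2.imread('pics/side7.png')[110:260,340:590],(500,300),interpolation=2)
b=cv2.resize(cv2.imread('pics/top7.png')[130:230,120:290],(510,300),interpolation=2)
c=cv2.resize(cv2.imread('pics/side7.png')[130:280,40:270],(290,190))
o=np.zeros((600,800,3),np.uint8);o[:300,:500]=a;o[300:,:510]=b;o[:190,510:]=c;cv2.imwrite('pics/c8.png',o)
E
```

```text
time_s: 12.68
tcp_pos: [0.5299, 0.2991, 0.3428]
ee_rot: [[-0.066, -0.998, -0.001], [-0.998, 0.066, -0.001], [0.001, 0.001, -1.0]]
wrist_force: [0.3, -0.5, -2.1]
gripper_width: 0.266
time_s: 12.92
tcp_pos: [0.5305, 0.2976, 0.3439]
ee_rot: [[-0.069, -0.998, 0.0], [-0.998, 0.069, 0.0], [-0.0, -0.0, -1.0]]
wrist_force: [0.8, -0.8, -1.1]
gripper_width: 0.269
turn -0.09796918373032613 shift now [-0.1593 -0.0685  4.3881] after turn [-0.1593 -0.0691  4.3881] tcp [0.5305 0.2976 0.3439] F [ 0.7544 -0.7927 -1.1424] w 0.26856780193106955 t 12.925
side tip (np.float64(385.4398412903467), np.float64(182.96191325887466)) corner (np.float64(388.52386442592615), np.float64(162.89502073398637)) tail (np.float64(584.6868429670789), np.float64(191.75176150719076))
top tip (np.float64(265.61973953087454), np.float64(191.29902368383998)) corner (np.float64(261.9412925057274), np.float64(188.48957001312715)) tail (np.float64(104.92034267912172), np.float64(182.58110057199917))
```

View pics/c8.png

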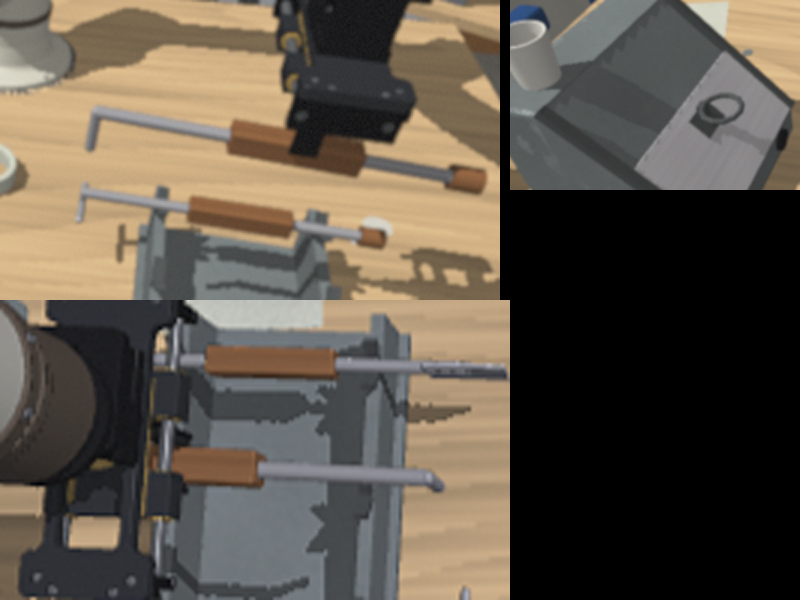

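Tip at side (385,184.5) and top (266,192), within 1–2 px of prediction, so no slip. The sash is still closed. Lowering onto the notches.

```bash
python3 -m handwheel '[[-0.1,-0.3,3,0,0],[0,0,4,0,0],[0,0,4,0,0],[0,0,3.5,0,0],[0,0,2,0,0],[0,0,1,0,0],[0,0,0.5,0,0],[0,0,0,0,0]]';python3 -m handwheel '[[0,0,0.3,0,0],[0,0,0.3,0,0],[0,0,0,0,0]]'
```

```text
time_s: 14.02
tcp_pos: [0.5348, 0.2985, 0.1666]
ee_rot: [[-0.065, -0.998, 0.004], [-0.998, 0.065, -0.001], [0.001, -0.004, -1.0]]
wrist_force: [1.2, -5.2, 4.5]
gripper_width: 0.269
time_s: 14.4
tcp_pos: [0.5348, 0.2985, 0.1662]
ee_rot: [[-0.064, -0.998, 0.006], [-0.998, 0.064, -0.0], [0.0, -0.006, -1.0]]
wrist_force: [-9.0, -7.7, 27.5]
gripper_width: 0.265
```

Contact came 11 mm early. In the last side picture the tail lay about 8 px lower than predicted, so the pole hangs about 3° tail-down and its tail-side notch touched first. I'll relieve the load, then release so that the hook side settles the last few mm.

```bash
python3 -m handwheel '[[0,0,-0.3,0,0],[0,0,-0.2,0,0],[0,0,0,0,0]]';python3 -m handwheel '[[0,0,0,0,0.33],[0,0,0,0,0.4],[0,0,0,0,0.6],[0,0,0,0,0.8],[0,0,0,0,1],[0,0,0,0,1],[0,0,0,0,1],[0,0,0,0,1]]'; python3 -m handwheel '[[0,0,-2,0,1],[0,0,-4,0,1],[0,0,-4,0,1],[0,0,-4,0,1],[-5,0,0,0,1],[-6,0,0,0,1],[-6,0,0,0,1],[-3,0,0,0,1],[0,0,0,0,1]]'; python3 - <<'E'
from h import *
snap('side','s9.png');snap('top','t9.png')
I={n:cv2.imread(f'pics/{n[0]}9.png') for n in('top','side')}
for n,(x0,y0,x1,y1) in dict(top=(180,175,240,210),side=(430,235,500,275)).items():
    m=cv2.inRange(cv2.cvtColor(I[n],cv2.COLOR_BGR2HSV),(4,110,50),(14,255,220));k=np.zeros_like(m);k[y0:y1,x0:x1]=m[y0:y1,x0:x1]
    _,_,st,ce=cv2.connectedComponentsWithStats(k); i=1+np.argmax(st[1:,4]); print(n,st[i],ce[i])
o=np.zeros((600,800,3),np.uint8)
o[:300,:600]=cv2.resize(I['side'][190:310,340:580],(600,300),interpolation=2)
o[300:,:570]=cv2.resize(I['top'][150:240,120:291],(570,300),interpolation=2)
o[:190,600:]=cv2.resize(I['side'][130:280,40:270],(200,190));cv2.imwrite('pics/c9.png',o)
E
```

```text
time_s: 14.78
tcp_pos: [0.5348, 0.2985, 0.1665]
ee_rot: [[-0.066, -0.998, 0.004], [-0.998, 0.066, 0.0], [-0.0, -0.004, -1.0]]
wrist_force: [-1.0, -5.5, 8.1]
gripper_width: 0.268
time_s: 15.78
tcp_pos: [0.5333, 0.2993, 0.1627]
ee_rot: [[-0.067, -0.998, -0.0], [-0.998, 0.067, -0.0], [0.0, 0.0, -1.0]]
wrist_force: [0.7, 0.7, -0.5]
gripper_width: 0.961
time_s: 16.9
tcp_pos: [0.5461, 0.5011, 0.3008]
ee_rot: [[-0.065, -0.998, -0.001], [-0.998, 0.065, -0.001], [0.001, 0.001, -1.0]]
wrist_force: [-0.5, 0.0, -1.0]
gripper_width: 0.999
top [185 188  45  11 380] [206.62631579 193.06842105]
side [434 244  58  23 786] [462.90839695 255.05852417]
```

View pics/c9.png

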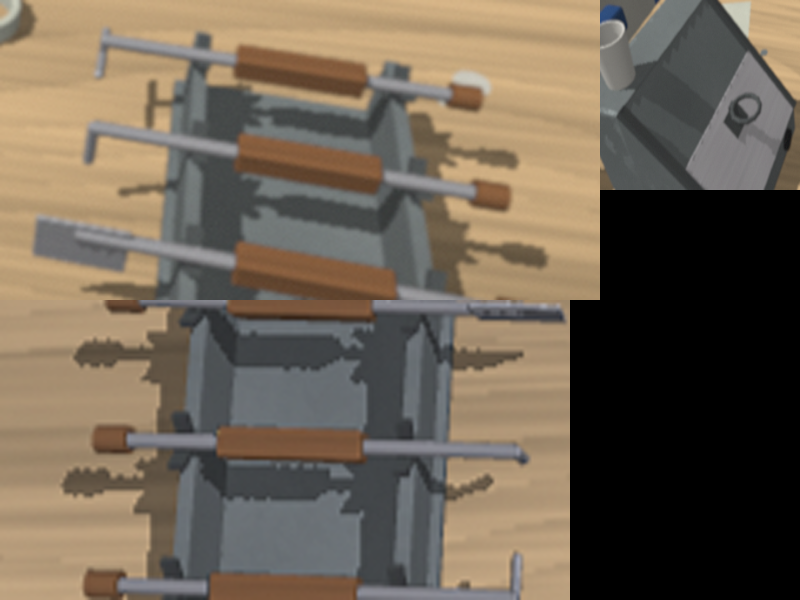

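The pole lies back in its notches, with the grip centroids within 0.3 px of the start in both views. The hook hangs down, the sash is closed, and the arm is clear.

```bash
python3 -c "
from station import job
print(job.finish_job())"
```

```text
the job is handed in; nothing more can be done
None
```

I closed the sash with the hook pole, laid the pole back in its notches and handed the job in at about 17 s of the 48 s allowed. No verdict was reported.

- **Sash:** the ring moved about 107 mm down the slope by camera, until the pull rose from 5 N to about 15 N at the lower stop. I took that as fully closed. At the stop the tip was about 22 mm off the ring's centre (limit 27 mm) and 24 mm below it. The later pictures show the sash still down.
- **Pole:** it is back in the same notches. The grip is within 0.3 px of its starting place in both fixed views, with the hook hanging down. The arm is well clear with no contact force.
- **What disagreed:** I lifted before the jaws had fully closed, so the pole hung about 14 mm low and about 3° tail-down. When I laid it back, one notch touched 11 mm early, with about 27 N at the wrist (its limit is 120 N). I backed off and released, and it settled level.

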